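# Canister set in order of size on the coasters

### The job

Stand the four white canisters on the row of slate coasters in order of size, one upright in the middle of each coaster: the largest on the coaster at the sugar tin's end of the row, then smaller and smaller, with the smallest at the cup's end. Leave the sugar tin and the cup standing where they are.

Things in the scene. Friction and masses are not known exactly. Their poses are not given: they have to be found in the camera images.
- canister_xl: the largest and tallest of four matching round white ceramic canisters with a flat wooden lid and a small wooden knob (all one piece): straight sides, 58 mm in diameter from the table up to 81 mm, above that a knob 16 mm wide, 95 mm tall in all; origin at the centre of its underside, z up. Loose on the worktop, left or right of the row of coasters; under 0.4 kg
- canister_l: the second largest of four matching round white ceramic canisters with a flat wooden lid and a small wooden knob (all one piece): straight sides, 50 mm in diameter from the table up to 66 mm, above that a knob 16 mm wide, 80 mm tall in all; origin at the centre of its underside, z up. Loose on the worktop, left or right of the row of coasters; under 0.4 kg
- canister_m: the third largest of four matching round white ceramic canisters with a flat wooden lid and a small wooden knob (all one piece): straight sides, 42 mm in diameter from the table up to 51 mm, above that a knob 16 mm wide, 65 mm tall in all; origin at the centre of its underside, z up. Loose on the worktop, left or right of the row of coasters; under 0.4 kg
- canister_s: the smallest and shortest of four matching round white ceramic canisters with a flat wooden lid and a small wooden knob (all one piece): straight sides, 34 mm in diameter from the table up to 36 mm, above that a knob 16 mm wide, 50 mm tall in all; origin at the centre of its underside, z up. Loose on the worktop, left or right of the row of coasters; under 0.4 kg
- coaster_1: one of four identical square dark slate coasters, 96 x 96 x 6 mm, fixed to the worktop in one row that runs roughly left to right (neighbours about 104 mm apart, centre to centre); origin at the centre of its underside on the worktop, its top 6 mm higher, sides along its x and y. Which of the four names lies where in the row changes
- coaster_2: one of four identical square dark slate coasters, 96 x 96 x 6 mm, fixed to the worktop in one row that runs roughly left to right (neighbours about 104 mm apart, centre to centre); origin at the centre of its underside on the worktop, its top 6 mm higher, sides along its x and y. Which of the four names lies where in the row changes
- coaster_3: one of four identical square dark slate coasters, 96 x 96 x 6 mm, fixed to the worktop in one row that runs roughly left to right (neighbours about 104 mm apart, centre to centre); origin at the centre of its underside on the worktop, its top 6 mm higher, sides along its x and y. Which of the four names lies where in the row changes
- coaster_4: one of four identical square dark slate coasters, 96 x 96 x 6 mm, fixed to the worktop in one row that runs roughly left to right (neighbours about 104 mm apart, centre to centre); origin at the centre of its underside on the worktop, its top 6 mm higher, sides along its x and y. Which of the four names lies where in the row changes
- sugar_tin: round pale sugar tin with a pale knobbed lid, 70 mm in diameter and 85 mm tall, loose, standing just behind one end of the row of coasters, about 110 mm from the middle of that end coaster; origin at the centre of its underside. It marks the end and stays where it is
- coffee_cup: small white cup with red lines and a handle, 62 x 89 mm and 52 mm tall, loose, standing empty just behind the other end of the row of coasters; origin at its underside, in the middle of its outline with the handle. It stays where it is
Mind the look-alikes: they are no part of the job. Leave any orange, purple or yellow look-alike of the canister_m alone.

How it is judged:
At the end, for the whole second after the job is handed in: each canister stands upright (within 0.08 rad), released and at rest, on top of its own coaster, its centre within 15 mm of the coaster's centre; counted from the end of the row at the sugar tin, the canisters go from the largest to the smallest (horizontal distance between canister_xl and sugar_tin below 0.148 m and (horizontal distance between canister_xl and coaster_1 below 0.015 m or horizontal distance between canister_xl and coaster_2 below 0.015 m or horizontal distance between canister_xl and coaster_3 below 0.015 m or horizontal distance between canister_xl and coaster_4 below 0.015 m) and height (world z) of canister_xl between 0.003 and 0.01 m and angle between each of canister_xl, canister_l, canister_m, canister_s's own z axis and vertical below 0.08 rad and linear speed of each of canister_xl, canister_l, canister_m, canister_s below 0.02 m/s and angular speed of each of canister_xl, canister_l, canister_m, canister_s below 0.2 rad/s and horizontal distance between canister_l and sugar_tin between 0.148 and 0.23 m and (horizontal distance between canister_l and coaster_1 below 0.015 m or horizontal distance between canister_l and coaster_2 below 0.015 m or horizontal distance between canister_l and coaster_3 below 0.015 m or horizontal distance between canister_l and coaster_4 below 0.015 m) and height (world z) of canister_l between 0.003 and 0.01 m and horizontal distance between canister_m and sugar_tin between 0.23 and 0.326 m and (horizontal distance between canister_m and coaster_1 below 0.015 m or horizontal distance between canister_m and coaster_2 below 0.015 m or horizontal distance between canister_m and coaster_3 below 0.015 m or horizontal distance between canister_m and coaster_4 below 0.015 m) and height (world z) of canister_m between 0.003 and 0.01 m and horizontal distance between canister_s and sugar_tin above 0.326 m and (horizontal distance between canister_s and coaster_1 below 0.015 m or horizontal distance between canister_s and coaster_2 below 0.015 m or horizontal distance between canister_s and coaster_3 below 0.015 m or horizontal distance between canister_s and coaster_4 below 0.015 m) and height (world z) of canister_s between 0.003 and 0.01 m); the robot touches nothing.
It fails at once if the sugar tin is pushed more than 25 mm from where it stood, or tipped over (distance of sugar_tin from where it was at the start of the episode above 0.025 m or angle between sugar_tin's own z axis and vertical above 0.5 rad).
It fails at once if the cup is pushed more than 25 mm from where it stood, or tipped over (distance of coffee_cup from where it was at the start of the episode above 0.025 m or angle between coffee_cup's own z axis and vertical above 0.5 rad).
It also fails if it takes over 120 s, if anything falls off the work surface, if the arm or the gripper's body presses on something with over 40 N, if the wrist force passes 120 N, or if a joint passes its speed limit or range.

### The arm

A 6-joint arm with a two-finger parallel gripper is mounted at the origin on a cart in front of the work surface, level with it; the furniture and walls round the work are solid. World frame = base frame: x ahead of the robot, y to its left, z up, the work surface at z = 0. Lengths are in m, angles in rad, forces in N, time in s.
With the tool pointing down it reaches from about 0.25 to 0.725 m from the base axis. Payload 4 kg.
Tool frame: the origin (TCP) lies at the very end of the fingers, on their centre line; the grasp point (between the pads) lies 19 mm behind it; z points along the fingers, y is the line along which they close (so a half turn about z gives the same grasp; the last joint's range is limited). The gripper opens to 85 mm and grips with 20 to 120 N. Pads are 22 mm wide; open, the fingers measure 114 mm over their backs; the gripper's body (76 mm by 85 mm) begins 54 mm behind the grasp point. The pads swing forward as they close: fully open they stand 13 mm farther back than shut.
Start: joints at [1.324, 0.241, 0.005, 1.335, 0, 1.571], TCP at [0.122, 0.485, 0.231] pointing down, gripper open.
Joint ranges: [-2.72, 2.72], [-1.05, 1.87], [-1.09, 1.28], [-1.99, 2.15], [-1.42, 1.44], [-3.14, 3.14]. Speed limits (rad/s): [2.79, 2.79, 3.14, 3.14, 3.14, 3.14].

### API

Orientations are given as a unit quaternion [x, y, z, w].
In Python, from workcell import bot, vision, workorder gives the robot as it stands.
- The arm moves only by the shell command python3 -m creep 'ROWS' [OPENING]. ROWS is JSON, a list of rows, each a list of 2 entries, a list of its own where there are three numbers: the shift along the tool's x, y, z in mm, then the turn, a rotation vector about the tool's x, y, z in rad. In form: [[[dx, dy, dz], [wx, wy, wz]], ...]. A call has 1 to 12 rows; each row shifts and turns the commanded pose from where the row before left it, along the tool's axes as they then stand; what a row does not reach is not made up. A row lasts 1/8 s, in which the tool goes at most 62.5 mm and 10.7 degrees, less where a joint would pass 70% of its speed; a pose out of reach is approached as far as the arm can. A call is refused whole if a number of a shift passes 62.5 or a number of a turn 0.188, either way. A call with a gripper value outside its range is refused whole. OPENING is the finger opening in mm, from 0 to 85.4, set as the call begins (- or left out, the last holds). The fingers move at their own pace and stop on an object; the grip force is fixed at half the most. Time passes only in rows, so rows that do not move let the fingers close. It gives the time, the measured TCP pose, the force, the opening and the grip force at its end, in the units of the state.
- bot.get_obs(): the state, without advancing time (a new reading comes with each control period).
- vision.camera(name): name is "scene" or "top" or "wrist"; returns a dict with "image" (384x512x3 uint8, blue, green, red), "z_map" (384x512 float32, m along the optical axis (not along the pixel's ray), 0 where there is no reading), "K" (3x3 intrinsics, pixels), "k1" (the pictures are not rectified: a ray, as slopes to the right and down, at radius r is drawn at 1 + k1 r^2 times it, then the intrinsics apply), "rvec" (rotation vector, rad) and "tvec" (3), from world to camera coordinates, as OpenCV has them; the wrist camera has in their place "tool_from_camera" (4x4, takes a point from camera to tool coordinates, whose origin is the TCP and whose axes are the flange's). Camera axes: x right, y down, z forward; pixel columns grow to the right and rows downward; lengths in m; the calibration is good to about 2 mm. A picture is of the moment at which its call begins: read the wrist's pose just before it.
- workorder.job_done(): hands the job in; it is judged then, once.
Trained networks look in a picture, given as the dict that the camera call returned (one of the last four; its "shot" number tells which), for a name from the list of things; names that differ only in an ending like _2 or _b are one class to them, and where a whole thing is asked for, a point or a joint stands for the part that bears it (a point fixed in the world has none). Each returns a list of dicts, best first, with "score" (0 to 1); they miss things now and then, are a little off and sometimes report something else, mostly with a low value. They report only what shows in the picture. A call takes as long as a camera call. They do not tell look-alikes from the thing itself.
- vision.spot_in(picture, query): "position" ([column, row] in pixels, amid what is visible of it).
- vision.place_of(picture, query): "position" ([column, row] in pixels: a listed point, or the origin of a listed thing).
The state is a dict: "clock": time; "joint_pos": joint angles; "joint_vel": joint speeds; "tau": joint torques, N m; "eef_pos": TCP position; "tool_rot": TCP orientation; "ft_force": force on the tool from outside, world axes, zero at the start; "ft_torque": the same for the moment, N m; "grip_width": finger opening in m; "grasp_force": force on a finger pad.
Only numpy, scipy, OpenCV 4.12 (cv2) and the standard library are available. Lean on these libraries where they do the work, as an engineer would, in place of code of your own. Each camera call takes 0.05 s, during which the arm holds its last target. There are 200 camera calls.

## Working session

There is one attempt and no reset: what is moved stays moved. The work goes in short steps, Python scripts to look and compute and a shell command to move; the robot and the scene stay as the last step left them, time stands still between calls to the robot, and variables do not carry over. Pictures are saved under pics/ and viewed, at most 14 in all, crops included, and the job is handed in when it is done.

```bash
ls; mkdir -p pics
cat > h.py <<'E'
import numpy as np, cv2
from workcell import bot, vision, workorder
from scipy.spatial.transform import Rotation as R
def cloud(c, o=None):
    h,w=c["z_map"].shape; u,v=np.meshgrid(np.arange(w),np.arange(h))
    k=float(c["k1"]); K=np.array(c["K"]); 
    p=cv2.undistortPoints(np.stack([u,v],-1).reshape(-1,1,2).astype(float),K,np.array([k,0,0,0,0.])).reshape(h,w,2)
    z=c["z_map"][...,None]; P=np.concatenate([p*z,z],-1)
    if "rvec" in c:
        M=cv2.Rodrigues(np.array(c["rvec"],float))[0]; P=(P-np.ravel(c["tvec"]))@M
    else:
        T=np.array(c["tool_from_camera"]); P=P@T[:3,:3].T+T[:3,3]
        P=R.from_quat(o["tool_rot"]).apply(P.reshape(-1,3)).reshape(h,w,3)+o["eef_pos"]
    P[c["z_map"]==0]=np.nan
    return P
E
python3 - <<'E'
from h import *
o=bot.get_obs(); print(o)
for n in("scene","top"):
    c=vision.camera(n); cv2.imwrite(f"pics/{n}0.png",c["image"]); P=cloud(c)
    np.save(f"{n}0.npy",P); 
    for q in("canister_xl","canister_l","canister_m","canister_s","coaster_1","sugar_tin","coffee_cup"):
        for d in vision.spot_in(c,q):
            u,v=np.round(d["position"]).astype(int); print(n,q,round(d["score"],2),u,v,P[v,u].round(3))
E
```

```text
pics
{'clock': 0.0, 'joint_pos': array([ 1.32401985e+00,  2.41393764e-01,  3.69885663e-03,  1.33514898e+00,
       -3.61471399e-06,  1.57079869e+00]), 'joint_vel': array([-0.00014288, -0.00125889, -0.00203337,  0.00089599, -0.00059164,
        0.00083257]), 'tau': array([ 8.83141984e-04, -3.72319579e+01,  2.52404648e+01,  1.68288045e-02,
        2.94159543e-05, -2.63351005e-06]), 'eef_pos': array([0.12198832, 0.48424709, 0.23041283]), 'tool_rot': array([ 1.23076491e-01,  9.92396659e-01, -1.01622082e-03, -1.24207512e-04]), 'ft_force': array([ 0.79667535, -0.16829902, -0.65806773]), 'ft_torque': array([0.00171473, 0.00449536, 0.03286841]), 'grasp_force': 0.0, 'grip_width': 0.08516899980290618}
scene canister_xl 0.71 147 210 [0.465 0.395 0.054]
scene canister_l 0.79 166 222 [0.377 0.332 0.04 ]
scene canister_l 0.65 312 206 [ 0.37  -0.266  0.023]
scene canister_l 0.57 329 193 [ 0.421 -0.364  0.044]
scene canister_l 0.55 365 198 [ 0.37  -0.512  0.025]
scene canister_l 0.44 379 191 [ 0.393 -0.591  0.036]
scene canister_m 0.79 166 222 [0.377 0.332 0.04 ]
scene canister_m 0.65 312 206 [ 0.37
[... 1288 characters left out ...]
1]
top canister_m 0.47 393 223 [ 0.405 -0.593  0.043]
top canister_s 0.66 335 211 [ 0.445 -0.371  0.072]
top canister_s 0.64 147 218 [0.408 0.317 0.076]
top canister_s 0.58 293 209 [ 0.45  -0.217  0.064]
top canister_s 0.55 314 198 [ 0.494 -0.296  0.052]
top canister_s 0.55 376 224 [ 0.4   -0.527  0.051]
top canister_s 0.47 393 223 [ 0.405 -0.593  0.043]
top coaster_1 0.89 266 208 [ 0.458 -0.119  0.009]
top coaster_1 0.87 181 207 [0.457 0.207 0.001]
top coaster_1 0.7 209 209 [ 0.451  0.099 -0.   ]
top coaster_1 0.66 236 209 [ 0.452 -0.004  0.007]
top coaster_1 0.44 275 174 [ 0.578 -0.149  0.077]
top sugar_tin 0.74 279 178 [ 0.563 -0.164  0.079]
top coffee_cup 0.64 164 182 [0.551 0.274 0.013]
```

View pics/scene0.png

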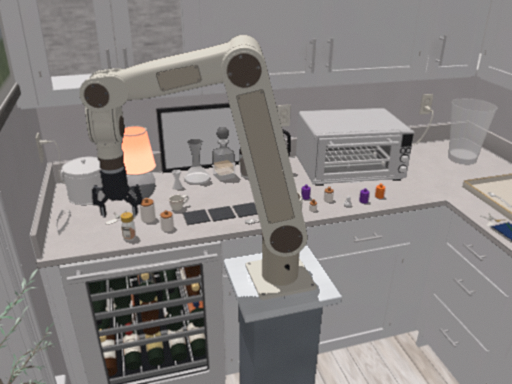

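View pics/top0.png

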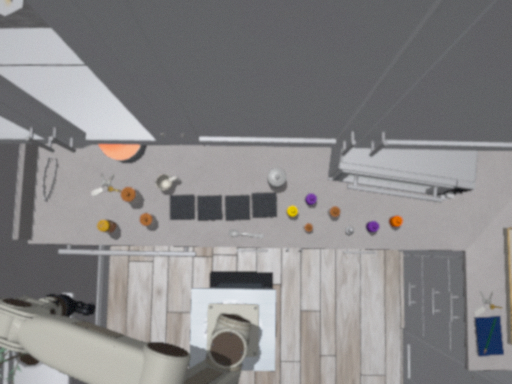

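Sugar tin at top-view (277,177), so XL goes at the right-hand coaster (266,206); cup at (167,183) marks the left. Candidate canisters: top (128,195), (104,226), (147,219), (335,212), (308,228), plus coloured ones (292,211), (311,199), (372,227), (396,222). I'll check in a close crop.

Run:
```python
from h import *
a=cv2.imread("pics/scene0.png"); b=cv2.imread("pics/top0.png")
A=cv2.resize(a[180:245,100:260],(800,325),interpolation=2); B=cv2.resize(a[170:215,290:400],(660,270),interpolation=2)
B=cv2.copyMakeBorder(B,0,0,0,140,0); cv2.imwrite("pics/c1.png",np.vstack([A,B]))
A=cv2.resize(b[170:240,90:200],(440,280),interpolation=2); B=cv2.resize(b[160:240,260:410],(600,320),interpolation=2)
A=cv2.copyMakeBorder(A,0,0,0,160,0); cv2.imwrite("pics/c2.png",np.vstack([A,B]))
P=np.load("top0.npy")
# object blobs: height > 25mm
m=((P[...,2]>.022)&(P[...,2]<.13)&(P[...,0]>.3)&(P[...,0]<.62)).astype(np.uint8)
n,l,s,ce=cv2.connectedComponentsWithStats(m)
for i in range(1,n):
    if s[i,4]>15:
        q=P[l==i]; print(s[i],ce[i].round(1),np.nanmedian(q,0).round(3),'zmax',np.nanpercentile(q[:,2],95).round(3),b[l==i].mean(0).round())
```

```text
[   8  157   28   89 1764] [ 21.3 201.6] [0.46  0.783 0.092] zmax 0.123 [ 99.  98. 100.]
[120 160  13   3  28] [125.9 161.1] [0.618 0.405 0.076] zmax 0.092 [87. 87. 90.]
[327 162  27  21 203] [338.5 175.9] [ 0.571 -0.371  0.069] zmax 0.124 [131. 128. 127.]
[267 168  19  20 294] [276.  177.2] [ 0.567 -0.153  0.068] zmax 0.079 [164. 163. 163.]
[156 174  23  16 140] [165.4 180.1] [0.558 0.264 0.044] zmax 0.055 [139. 143. 146.]
[357 176  77  19 643] [394.7 185.1] [ 0.547 -0.599  0.063] zmax 0.08 [164. 161. 160.]
[121 186  20  17 252] [130.  194.5] [0.493 0.384 0.078] zmax 0.09 [ 74. 104. 142.]
[437 191  10   9  59] [441.5 194.9] [ 0.509 -0.759  0.086] zmax 0.129 [120. 118. 117.]
[305 193  12  12 106] [310.4 198.4] [ 0.492 -0.282  0.05 ] zmax 0.064 [144.  69. 112.]
[286 205  12  12 102] [291.6 210.4] [ 0.446 -0.213  0.051] zmax 0.066 [ 29. 179. 205.]
[328 206  12  11 105] [333.9 211.1] [ 0.446 -0.37   0.049] zmax 0.065 [ 73. 103. 144.]
[140 213  16  14 174] [147.2 219.1] [0.404 0.318 0.065] zmax 0.078 [ 76. 107. 147.]
[390 215  13  12 107] [396.  220.7] [ 0.413 -0.602  0.05 ] zmax 0.064 [ 19.  98. 191.]
[ 97 219  19  15 208] [106.1 225.7] [0.378 0.461 0.095] zmax 0.105 [ 61. 117. 146.]
[367 221  13  11 116] [372.9 226. ] [ 0.393 -0.515  0.05 ] zmax 0.065 [137.  63. 106.]
[304 223   9   9  65] [307.8 226.9] [ 0.386 -0.274  0.035] zmax 0.052 [ 79. 108. 147.]
[346 227   7   7  33] [349.4 229.8] [ 0.377 -0.432  0.035] zmax 0.049 [152. 149. 149.]
[506 227   6  26  69] [507.8 239.9] [ 0.347 -1.038  0.033] zmax 0.039 [107. 132. 146.]
```

View pics/c1.png

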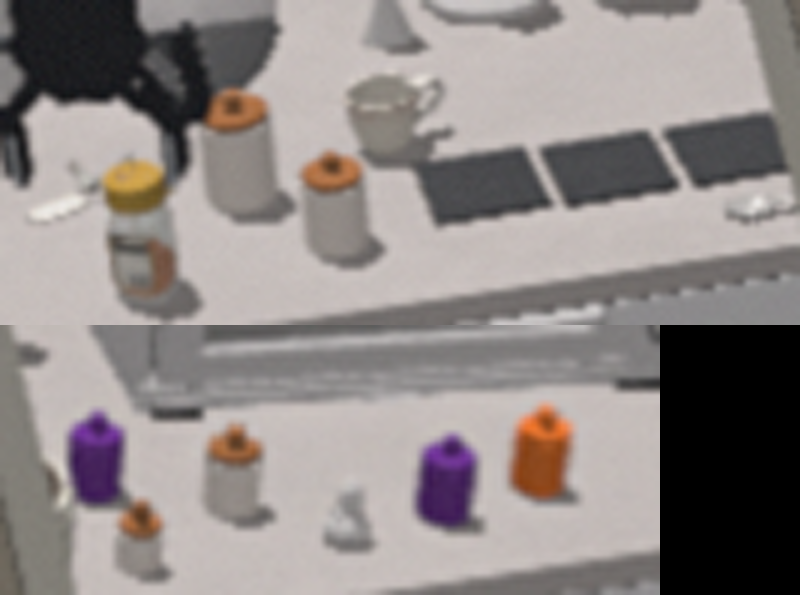

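View pics/c2.png

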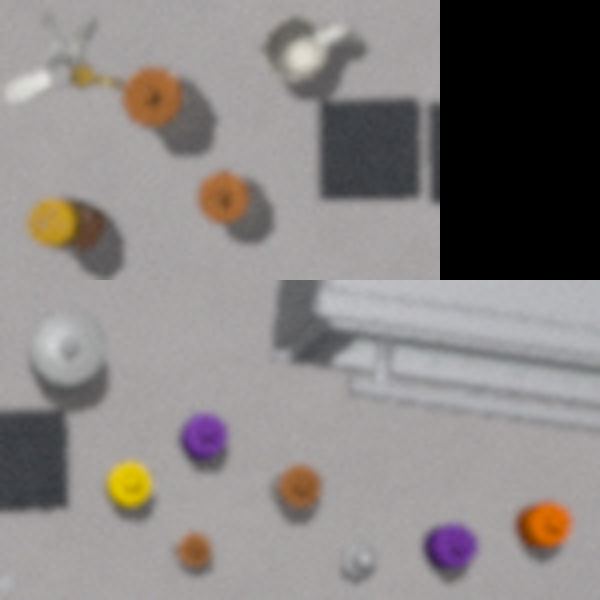

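Matches the descriptions: XL (128,195), L (147,219), M (335,211), S (308,227). The yellow-lidded jar (104,226) and the coloured ones (292,211), (311,199), (372,227), (396,222) aren't part of the job. Now precise positions.

```bash
cat >> h.py <<'E'
def onplane(c,uv,z,o=None):
    K=np.array(c["K"]); p=cv2.undistortPoints(np.array(uv,float).reshape(-1,1,2),K,np.array([float(c["k1"]),0,0,0,0.])).reshape(-1,2)
    d=np.c_[p,np.ones(len(p))]
    if "rvec" in c:
        M=cv2.Rodrigues(np.array(c["rvec"],float))[0]; d=d@M; C=-M.T@np.ravel(c["tvec"])
    else:
        T=np.array(c["tool_from_camera"]); Q=R.from_quat(o["tool_rot"]); d=Q.apply(d@T[:3,:3].T); C=Q.apply(T[:3,3])+o["eef_pos"]
    return C+d*((z-C[2])/d[:,2])[:,None]
E
python3 - <<'E'
from h import *
c=vision.camera("top"); im=c["image"].astype(int); P=cloud(c); hsv=cv2.cvtColor(c["image"],cv2.COLOR_BGR2HSV)
Z=np.nan_to_num(P[...,2],nan=-1)
m=((im.max(2)<75)&(P[...,0]>.38)&(P[...,0]<.52)&(abs(Z)<.02)&(P[...,1]>-.2)&(P[...,1]<.28)).astype(np.uint8)
n,l,s,ce=cv2.connectedComponentsWithStats(m)
for i in range(1,n):
    if s[i,4]>200:
        r=cv2.minAreaRect(np.argwhere(l==i)[:,::-1].astype(np.float32)); print("coaster",ce[i].round(1),onplane(c,[r[0],ce[i]],.006).round(4)[:,:2],r[2],s[i,4])
for nm,u,v,z in(("xl",130,195,.081),("l",147,219,.066),("m",334,211,.051),("s",308,227,.036)):
    mm=np.zeros(Z.shape,bool); mm[v-13:v+14,u-13:u+14]=1
    mm&=(hsv[...,1]>90)&(Z>z-.025)
    uv=np.argwhere(mm)[:,::-1]; (q,r)=cv2.minEnclosingCircle(uv.astype(np.float32)); print(nm,len(uv),r,onplane(c,[uv.mean(0),q],z).round(4)[:,:2])
E
python3 -m creep '[[[0,0,0],[0,0,-0.123]],[[0,0,0],[0,0,-0.123]],[[0,0,0],[0,0,0]]]' 85
```

```text
coaster [264.1 205.2] [[ 0.4692 -0.1116]
 [ 0.4685 -0.1114]] 86.8201675415039 454
coaster [182.2 207.3] [[0.4567 0.2021]
 [0.4554 0.2014]] 90.0 466
coaster [209.3 208.2] [[0.4545 0.0968]
 [0.4539 0.0978]] 90.0 450
coaster [237.3 207.7] [[ 0.4581 -0.01  ]
 [ 0.4572 -0.0092]] 90.0 460
xl 170 7.420436859130859 [[0.4949 0.3904]
 [0.4949 0.3903]]
l 121 6.236997604370117 [[0.4048 0.3242]
 [0.4049 0.3238]]
m 80 5.039011001586914 [[ 0.4447 -0.3727]
 [ 0.445  -0.3725]]
s 46 11.017175674438477 [[ 0.3863 -0.2752]
 [ 0.4036 -0.2543]]
clock: 1.23
eef_pos: [0.1222, 0.4849, 0.2313]
tool_rot: [0.001, 1.0, 0.0, -0.0]
ft_force: [0.4, 0.1, -0.1]
grip_width: 0.0853
grasp_force: 0.0
```

```bash
python3 -m creep '[[[-53,-13,0],[0,0,0]],[[-53,-13,0],[0,0,0]],[[-53,-14,0],[0,0,0]],[[-53,-14,0],[0,0,0]],[[-53,-14,0],[0,0,0]],[[-53,-14,0],[0,0,0]],[[-53,-14,0],[0,0,0]],[[0,0,0],[0,0,0]]]'
python3 - <<'E'
from h import *
o=bot.get_obs(); print(o["joint_pos"].round(2)); c=vision.camera("wrist"); cv2.imwrite("pics/w1.png",c["image"]); np.save("w.npy",cloud(c,o))
for d in vision.spot_in(c,"canister_xl"): print(d, onplane(c,[d["position"]],.05,o))
E
```

```text
clock: 2.22
eef_pos: [0.4965, 0.3867, 0.2299]
tool_rot: [0.004, 1.0, -0.0, -0.0]
ft_force: [-0.0, 0.0, -0.3]
grip_width: 0.0846
grasp_force: 0.0
[ 0.66  0.51  0.39  1.46 -0.    0.67]
{'position': [258.4, 178.9], 'score': 0.58} [[0.49377766 0.38914278 0.05      ]]
```

View pics/w1.png

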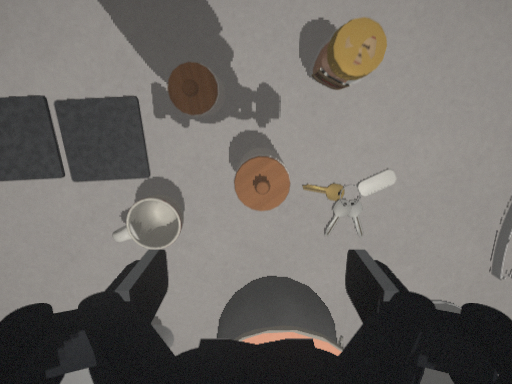

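XL lid at (263,184), L lid at (193,89), cup-end coaster at (103,138); lamp at (285,330) behind. I'll fit the lids and check the lamp clearance.

```bash
cat >> h.py <<'E'
def look(name="wrist",lids=(),save=None,smin=90):
    o=bot.get_obs(); c=vision.camera(name)
    if save: cv2.imwrite(save,c["image"])
    hsv=cv2.cvtColor(c["image"],cv2.COLOR_BGR2HSV); 
    for z,g in lids:   # lid height, guess xy
        m=((hsv[...,1]>smin)&(hsv[...,0]<14)).astype(np.uint8); m=cv2.morphologyEx(m,cv2.MORPH_OPEN,np.ones((3,3)))
        n,l,s,ce=cv2.connectedComponentsWithStats(m); best=None
        for i in range(1,n):
            if s[i,4]<30: continue
            p=onplane(c,[ce[i]],z,o)[0]; d=np.hypot(*(p[:2]-g))
            if best is None or d<best[0]: best=(d,i)
        i=best[1]; h=cv2.convexHull(np.argwhere(l==i)[:,::-1].astype(np.int32)); w=onplane(c,h.reshape(-1,2),z,o)[:,:2]
        (q,r)=cv2.minEnclosingCircle((w*1000).astype(np.float32)); print("lid",z,ce[i].round(),"xy mm",np.round(q,1),"r",round(r,1), "centroid",(onplane(c,[ce[i]],z,o)[0,:2]*1000).round(1))
    g=cv2.GaussianBlur(c["image"],(3,3),0).max(2); m=((g<85)&(hsv[...,1]<70)).astype(np.uint8)
    P=cloud(c,o); m&=(abs(np.nan_to_num(P[...,2],nan=1)-.003)<.02).astype(np.uint8)
    n,l,s,ce=cv2.connectedComponentsWithStats(m)
    for i in range(1,n):
        x,y,w,h,a=s[i]
        if a>250 and x>0 and y>0 and x+w<512 and y+h<384:
            W=onplane(c,np.argwhere(l==i)[:,::-1],.006,o)[:,:2]*1000; r=cv2.minAreaRect(W.astype(np.float32)); print("dark",ce[i].round(),[np.round(v,1) for v in r])
    return o,c,P
E
python3 - <<'E'
from h import *
o,c,P=look(lids=[(.081,(.495,.39)),(.066,(.405,.324))])
for Q,t in((P,"w"),(np.load("scene0.npy"),"s")):
    k=(Q[...,1]>.3)&(Q[...,1]<.48)&(Q[...,0]>.535)&(Q[...,2]>.03)&(Q[...,2]<.3)
    q=Q[k]; print(t,len(q), np.nanpercentile(q[:,0],[1,5,20]) if len(q) else 0)
    for a in np.arange(.03,.3,.04):
        s=q[(q[:,2]>a)&(q[:,2]<a+.04)]; print(a.round(2),len(s), s[:,0].min().round(3) if len(s) else '')
E
```

```text
lid 0.081 [260. 187.] xy mm [492.5 392.3] r 27.5 centroid [491.9 392.1]
lid 0.066 [191.  92.] xy mm [402.5 326.3] r 23.3 centroid [401.9 326.2]
dark [103. 140.] [array([454.4, 205. ]), array([94.9, 96.4]), np.float64(2.9)]
w 5892 [0.60529785 0.60796406 0.61482798]
0.03 761 0.54
0.07 3727 0.611
0.11 693 0.604
0.15 711 0.604
0.19 0 
0.23 0 
0.27 0 
s 2337 [0.60465114 0.60939453 0.61868615]
0.03 157 0.538
0.07 276 0.603
0.11 216 0.596
0.15 342 0.6
0.19 368 0.604
0.23 491 0.609
0.27 487 0.614
```

```bash
python3 -m creep '[[[4,5,0],[0,0,0]],[[0,0,55],[0,0,0]],[[0,0,55],[0,0,0]],[[0,0,45],[0,0,0]],[[0,0,25],[0,0,0]],[[0,0,15],[0,0,0]],[[0,0,0],[0,0,0]],[[0,0,0],[0,0,0]]]'
python3 -m creep '[[[0,0,0],[0,0,0]],[[0,0,0],[0,0,0]],[[0,0,0],[0,0,0]],[[0,0,0],[0,0,0]],[[0,0,0],[0,0,0]],[[0,0,0],[0,0,0]],[[0,0,0],[0,0,0]],[[0,0,0],[0,0,0]]]' 0
```

```text
clock: 3.38
eef_pos: [0.4897, 0.3946, 0.038]
tool_rot: [0.0, 1.0, 0.001, 0.001]
ft_force: [0.4, -0.9, 0.2]
grip_width: 0.085
grasp_force: 0.0
clock: 4.38
eef_pos: [0.49, 0.3936, 0.038]
tool_rot: [0.001, 1.0, 0.0, 0.001]
ft_force: [0.3, -2.4, 5.3]
grip_width: 0.0564
grasp_force: 65.2
```

```bash
python3 -m creep '[[[0,0,-15],[0,0,0]],[[0,0,-35],[0,0,0]],[[0,0,-50],[0,0,0]],[[0,0,-50],[0,0,0]],[[0,0,-40],[0,0,0]],[[5,-30,0],[0,0,0]],[[5,-45,0],[0,0,0]],[[5,-45,0],[0,0,0]],[[6,-45,0],[0,0,0]],[[0,-45,0],[0,0,0]],[[0,-45,0],[0,0,0]],[[0,0,0],[0,0,0]]]'
python3 - <<'E'
from h import *
look(save="pics/w2.png")
E
```

```text
clock: 5.88
eef_pos: [0.4672, 0.1359, 0.2267]
tool_rot: [0.003, 1.0, -0.0, -0.0]
ft_force: [0.9, 0.1, -2.9]
grip_width: 0.0563
grasp_force: 65.4
dark [225. 144.] [array([440.5, 100. ]), array([71.6, 90.9]), np.float64(6.5)]
dark [130. 155.] [array([450.9,  -6.6]), array([81.6, 93.6]), np.float64(3.2)]
dark [292. 143.] [array([428.7, 179.3]), array([41.1, 35.5]), np.float64(83.1)]
dark [ 52. 172.] [array([ 468.6, -107.9]), array([94.7, 95.5]), np.float64(2.8)]
dark [288. 176.] [array([473.3, 174.8]), array([31.8, 27.6]), np.float64(89.7)]
```

View pics/w2.png

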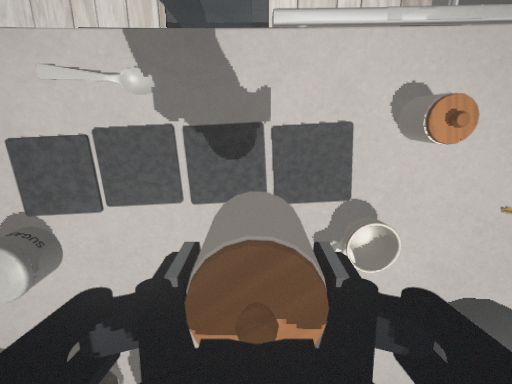

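```bash
python3 -m creep '[[[0,-45,0],[0,0,0]],[[0,-50,0],[0,0,0]],[[0,-50,0],[0,0,0]],[[0,-50,0],[0,0,0]],[[0,-30,0],[0,0,0]],[[0,-20,20],[0,0,0]],[[0,0,50],[0,0,0]],[[0,0,50],[0,0,0]],[[0,0,35],[0,0,0]],[[0,0,15],[0,0,0]],[[0,0,0],[0,0,0]],[[0,0,0],[0,0,0]]]'
python3 - <<'E'
from h import *
look();look("top",lids=[(.101,(.469,-.109))])
print(bot.get_obs()["eef_pos"],bot.get_obs()["joint_pos"].round(2))
E
```

```text
clock: 7.42
eef_pos: [0.4688, -0.106, 0.0571]
tool_rot: [-0.0, 1.0, -0.0, 0.001]
ft_force: [0.1, 0.3, -2.7]
grip_width: 0.0567
grasp_force: 65.8
dark [245. 177.] [array([ 445.7, -111.6]), array([50.8, 94.5]), np.float64(3.2)]
lid 0.101 [119. 150.] xy mm [669.2 430.1] r 71.3 centroid [654.3 425.5]
dark [182. 207.] [array([456.9, 202.3]), array([85.6, 84.5]), np.float64(1.8)]
dark [209. 208.] [array([454.6,  96.9]), array([84.3, 88.4]), np.float64(0.9)]
dark [233. 206.] [array([458. ,   1.4]), array([87.9, 65.1]), np.float64(1.3)]
[ 0.46892938 -0.10633924  0.05746614] [-0.22  0.35 -0.33  0.88  0.   -0.22]
```

```bash
python3 -m creep '[[[2,-3,0],[0,0,0]],[[0,0,6],[0,0,0]],[[0,0,4],[0,0,0]],[[0,0,2],[0,0,0]],[[0,0,0],[0,0,0]],[[0,0,0],[0,0,0]]]'
```

```text
clock: 8.28
eef_pos: [0.4657, -0.1094, 0.0443]
tool_rot: [0.0, 1.0, -0.0, 0.0]
ft_force: [0.1, -1.1, -3.3]
grip_width: 0.0565
grasp_force: 65.9
```

Nearly down; lower 1.5 mm more, release and rise.

```bash
python3 -m creep '[[[0,0,1],[0,0,0]],[[0,0,0],[0,0,0]]]'
python3 -m creep '[[[0,0,0],[0,0,0]],[[0,0,0],[0,0,0]],[[0,0,0],[0,0,0]],[[0,0,0],[0,0,0]],[[0,0,-20],[0,0,0]],[[0,0,-45],[0,0,0]],[[0,0,-50],[0,0,0]],[[0,0,-50],[0,0,0]],[[0,0,-20],[0,0,0]],[[0,0,0],[0,0,0]]]' 85
python3 - <<'E'
from h import *
look(lids=[(.087,(.469,-.109))],save="pics/w3.png")
E
```

```text
clock: 8.52
eef_pos: [0.4659, -0.1095, 0.0435]
tool_rot: [0.0, 1.0, -0.0, 0.0]
ft_force: [0.1, -0.5, -2.8]
grip_width: 0.0563
grasp_force: 66.0
clock: 9.78
eef_pos: [0.4669, -0.1097, 0.2301]
tool_rot: [0.0, 1.0, -0.001, 0.002]
ft_force: [0.1, -0.8, -1.3]
grip_width: 0.0848
grasp_force: 0.0
lid 0.087 [257. 189.] xy mm [ 468.5 -109.3] r 27.6 centroid [ 467.7 -109.1]
dark [427. 160.] [array([453.2,  96.5]), array([95. , 97.2]), np.float64(2.8)]
dark [339. 162.] [array([455.7,  -8.7]), array([94.5, 94.7]), np.float64(2.9)]
dark [255. 160.] [array([ 468. , -110.3]), array([95.7, 93.1]), np.float64(2.6)]
```

View pics/w3.png

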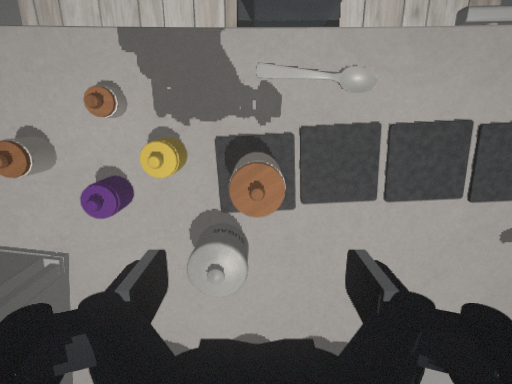

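XL stands centred on the tin-end coaster (lid (257,189), 1 mm off). S at (100,101) next.

```bash
python3 -m creep '[[[20,-41,0],[0,0,0]],[[20,-41,0],[0,0,0]],[[20,-41,0],[0,0,0]],[[20,-41,0],[0,0,0]],[[0,0,0],[0,0,0]],[[0,0,0],[0,0,0]]]'
python3 - <<'E'
from h import *
o,c,P=look(lids=[(.036,(.386,-.275)),(.051,(.445,-.372))]); print(o["eef_pos"],o["joint_pos"].round(2))
E
```

```text
clock: 10.58
eef_pos: [0.3849, -0.2727, 0.2268]
tool_rot: [0.001, 1.0, 0.001, -0.001]
ft_force: [0.2, -0.2, 0.2]
grip_width: 0.0851
grasp_force: 0.0
lid 0.036 [252. 179.] xy mm [ 384.4 -276.8] r 15.4 centroid [ 384.2 -276.7]
lid 0.051 [168. 233.] xy mm [ 444.  -372.9] r 20.0 centroid [ 443.6 -372.6]
dark [464. 225.] [array([455.6,  -9.8]), array([97.3, 98.6]), np.float64(3.1)]
dark [369. 230.] [array([ 476.6, -146.8]), array([ 97.2, 193.9]), np.float64(43.0)]
[ 0.38491118 -0.27272643  0.22682883] [-0.62  0.19 -0.07  1.31  0.   -0.62]
```

```bash
python3 -m creep '[[[0,-4,20],[0,0,0]],[[0,0,50],[0,0,0]],[[0,0,55],[0,0,0]],[[0,0,45],[0,0,0]],[[0,0,25],[0,0,0]],[[0,0,18],[0,0,0]],[[0,0,0],[0,0,0]],[[0,0,0],[0,0,0]]]'
```

```text
clock: 11.62
eef_pos: [0.3863, -0.2769, 0.0158]
tool_rot: [-0.0, 1.0, -0.0, 0.0]
ft_force: [0.8, -0.5, -0.0]
grip_width: 0.0851
grasp_force: 0.0
```

```bash
python3 -m creep '[[[2,0,6],[0,0,0]],[[0,0,0],[0,0,0]]]'
python3 -m creep '[[[0,0,0],[0,0,0]],[[0,0,0],[0,0,0]],[[0,0,0],[0,0,0]],[[0,0,0],[0,0,0]],[[0,0,0],[0,0,0]],[[0,0,0],[0,0,0]],[[0,0,0],[0,0,0]],[[0,0,0],[0,0,0]]]' 0
python3 -m creep '[[[0,0,-20],[0,0,0]],[[0,0,-45],[0,0,0]],[[0,0,-50],[0,0,0]],[[0,0,-50],[0,0,0]],[[0,0,-35],[0,0,0]],[[-11,40,-20],[0,0,0]],[[-11,50,0],[0,0,0]],[[-11,50,0],[0,0,0]],[[-11,50,0],[0,0,0]],[[-11,50,0],[0,0,0]],[[-12,50,0],[0,0,0]],[[0,50,0],[0,0,0]]]'
python3 -m creep '[[[0,50,0],[0,0,0]],[[0,50,0],[0,0,0]],[[0,40,0],[0,0,0]],[[0,0,0],[0,0,0]],[[0,0,0],[0,0,0]]]'
python3 - <<'E'
from h import *
look(save="pics/w4.png")
E
```

```text
clock: 11.88
eef_pos: [0.3834, -0.2772, 0.0094]
tool_rot: [0.0, 1.0, -0.0, 0.0]
ft_force: [-0.2, -1.5, 0.7]
grip_width: 0.0851
grasp_force: 0.0
clock: 12.88
eef_pos: [0.3837, -0.2775, 0.0098]
tool_rot: [0.0, 1.0, -0.0, 0.0]
ft_force: [-0.7, 0.3, 5.7]
grip_width: 0.0317
grasp_force: 59.5
clock: 14.38
eef_pos: [0.4512, 0.0643, 0.2288]
tool_rot: [0.0, 1.0, -0.0, -0.0]
ft_force: [-0.1, 0.6, -0.7]
grip_width: 0.0318
grasp_force: 59.8
clock: 15.0
eef_pos: [0.4505, 0.2022, 0.2287]
tool_rot: [0.0, 1.0, -0.001, -0.001]
ft_force: [-0.2, -0.5, -1.6]
grip_width: 0.0316
grasp_force: 59.9
dark [172. 174.] [array([453.6,  99.1]), array([93.1, 93.6]), np.float64(2.9)]
dark [257. 175.] [array([454.1, 203.1]), array([93.7, 92.9]), np.float64(2.9)]
dark [ 86. 177.] [array([455.7,  -6.2]), array([94.1, 95.8]), np.float64(3.0)]
```

View pics/w4.png

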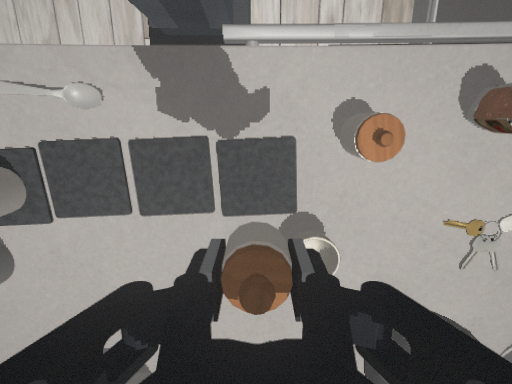

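```bash
python3 -m creep '[[[-3,1,20],[0,0,0]],[[0,0,45],[0,0,0]],[[0,0,50],[0,0,0]],[[0,0,45],[0,0,0]],[[0,0,25],[0,0,0]],[[0,0,15],[0,0,0]],[[0,0,5],[0,0,0]],[[0,0,0],[0,0,0]],[[0,0,0],[0,0,0]]]'
```

```text
clock: 16.18
eef_pos: [0.4549, 0.2039, 0.0254]
tool_rot: [0.0, 1.0, 0.0, 0.001]
ft_force: [-0.5, -0.2, -0.5]
grip_width: 0.032
grasp_force: 59.9
```

```bash
python3 -m creep '[[[1,0,5],[0,0,0]],[[0,0,3],[0,0,0]],[[0,0,1],[0,0,0]],[[0,0,0],[0,0,0]],[[0,0,0],[0,0,0]]]'
python3 -m creep '[[[0,0,0],[0,0,0]],[[0,0,0],[0,0,0]],[[0,0,0],[0,0,0]],[[0,0,0],[0,0,0]],[[0,0,-20],[0,0,0]],[[0,0,-45],[0,0,0]],[[0,0,-50],[0,0,0]],[[0,0,-50],[0,0,0]],[[0,0,-40],[0,0,0]],[[0,0,0],[0,0,0]],[[0,0,0],[0,0,0]]]' 65
python3 - <<'E'
from h import *
o,c,P=look(lids=[(.042,(.454,.203)),(.066,(.402,.326))]); print(o["eef_pos"])
E
```

```text
clock: 16.8
eef_pos: [0.4527, 0.2035, 0.0154]
tool_rot: [0.0, 1.0, -0.0, -0.0]
ft_force: [-1.7, 0.4, 2.2]
grip_width: 0.0315
grasp_force: 60.2
clock: 18.18
eef_pos: [0.4525, 0.2034, 0.2196]
tool_rot: [0.0, 1.0, -0.0, -0.0]
ft_force: [-0.2, -0.1, 0.3]
grip_width: 0.0651
grasp_force: 0.0
lid 0.042 [256. 182.] xy mm [453.2 203.8] r 15.6 centroid [453.  203.8]
lid 0.066 [383. 135.] xy mm [402.4 325.2] r 23.7 centroid [401.8 325.2]
dark [169. 174.] [array([453.3,  99.1]), array([94.3, 94.1]), np.float64(2.8)]
dark [ 80. 176.] [array([455.7,  -6.1]), array([94.7, 96.4]), np.float64(3.0)]
dark [256. 174.] [array([454.2, 203.4]), array([93.9, 93.5]), np.float64(2.9)]
[0.45249511 0.20338118 0.21961533]
```

S is 1 mm off centre. Next, L at (402,325).

```bash
python3 -m creep '[[[15,40,0],[0,0,0]],[[20,42,0],[0,0,0]],[[15,40,0],[0,0,0]],[[0,0,40],[0,0,0]],[[0,0,50],[0,0,0]],[[0,0,45],[0,0,0]],[[0,0,35],[0,0,0]],[[0,0,15],[0,0,0]],[[0,0,0],[0,0,0]],[[0,0,0],[0,0,0]]]' 85
```

```text
clock: 19.48
eef_pos: [0.4039, 0.3263, 0.0364]
tool_rot: [0.0, 1.0, 0.001, 0.001]
ft_force: [-0.1, -0.4, 0.7]
grip_width: 0.0849
grasp_force: 0.0
```

```bash
python3 -m creep '[[[1,-1,9],[0,0,0]],[[0,0,0],[0,0,0]]]'
python3 -m creep '[[[0,0,0],[0,0,0]],[[0,0,0],[0,0,0]],[[0,0,0],[0,0,0]],[[0,0,0],[0,0,0]],[[0,0,0],[0,0,0]],[[0,0,0],[0,0,0]],[[0,0,0],[0,0,0]],[[0,0,0],[0,0,0]]]' 0
python3 -m creep '[[[0,0,-20],[0,0,0]],[[0,0,-45],[0,0,0]],[[0,0,-50],[0,0,0]],[[0,0,-50],[0,0,0]],[[0,0,-35],[0,0,0]],[[-10,-45,0],[0,0,0]],[[-11,-50,0],[0,0,0]],[[-11,-50,0],[0,0,0]],[[-11,-50,0],[0,0,0]],[[-10,-50,0],[0,0,0]],[[0,-50,0],[0,0,0]],[[0,-38,0],[0,0,0]]]'
python3 -m creep '[[[0,0,20],[0,0,0]],[[0,0,45],[0,0,0]],[[0,0,50],[0,0,0]],[[0,0,40],[0,0,0]],[[0,0,20],[0,0,0]],[[0,0,8],[0,0,0]],[[0,0,0],[0,0,0]],[[0,0,0],[0,0,0]]]'
```

```text
clock: 19.73
eef_pos: [0.4018, 0.3244, 0.0263]
tool_rot: [0.0, 1.0, -0.0, -0.0]
ft_force: [-0.7, -0.7, -0.3]
grip_width: 0.0849
grasp_force: 0.0
clock: 20.72
eef_pos: [0.4025, 0.3251, 0.027]
tool_rot: [0.0, 1.0, 0.0, 0.001]
ft_force: [-0.3, 1.0, 5.4]
grip_width: 0.0484
grasp_force: 62.8
clock: 22.22
eef_pos: [0.4537, -0.0104, 0.2251]
tool_rot: [0.001, 1.0, -0.0, -0.001]
ft_force: [-0.1, -0.5, -1.2]
grip_width: 0.0487
grasp_force: 62.9
clock: 23.22
eef_pos: [0.4556, -0.0084, 0.0442]
tool_rot: [0.0, 1.0, -0.0, 0.001]
ft_force: [-0.2, -0.3, -2.4]
grip_width: 0.0483
grasp_force: 63.0
```

```bash
python3 -m creep '[[[0,1,5],[0,0,0]],[[0,0,4],[0,0,0]],[[0,0,1.5],[0,0,0]],[[0,0,0],[0,0,0]],[[0,0,0],[0,0,0]]]'
python3 -m creep '[[[0,0,0],[0,0,0]],[[0,0,0],[0,0,0]],[[0,0,0],[0,0,0]],[[0,0,0],[0,0,0]],[[0,0,-20],[0,0,0]],[[0,0,-45],[0,0,0]],[[0,0,-50],[0,0,0]],[[0,0,-50],[0,0,0]],[[0,0,-25],[0,0,0]],[[0,0,0],[0,0,0]],[[0,0,0],[0,0,0]]]' 80
python3 - <<'E'
from h import *
o,c,P=look(lids=[(.072,(.455,-.008)),(.087,(.468,-.109))]); print(o["eef_pos"])
E
```

```text
clock: 23.85
eef_pos: [0.4548, -0.0074, 0.0328]
tool_rot: [0.0, 1.0, -0.0, 0.0]
ft_force: [0.2, 0.6, -2.7]
grip_width: 0.0483
grasp_force: 63.2
clock: 25.22
eef_pos: [0.4541, -0.0074, 0.2217]
tool_rot: [0.0, 1.0, 0.0, -0.001]
ft_force: [0.4, -0.1, 0.4]
grip_width: 0.0801
grasp_force: 0.0
lid 0.072 [256. 188.] xy mm [454.9  -7.2] r 23.8 centroid [454.6  -7.1]
lid 0.087 [151. 206.] xy mm [ 468.7 -108.4] r 28.1 centroid [ 467.9 -108.6]
dark [343. 173.] [array([453.7,  97.4]), array([94.5, 95.1]), np.float64(3.1)]
dark [428. 172.] [array([454.7, 201.9]), array([96.6, 97.3]), np.float64(2.7)]
dark [255. 169.] [array([456.1,  -7.9]), array([93.9, 93.5]), np.float64(2.9)]
dark [180. 174.] [array([ 467.6, -109.4]), array([94.3, 93.8]), np.float64(2.8)]
[ 0.45405591 -0.00738915  0.22173048]
```

L placed. Next, M at (444,-373).

```bash
python3 -m creep '[[[0,-40,0],[0,0,0]],[[2,-48,0],[0,0,0]],[[2,-48,0],[0,0,0]],[[2,-48,0],[0,0,0]],[[2,-48,0],[0,0,0]],[[2,-48,0],[0,0,0]],[[0,-48,0],[0,0,0]],[[0,-37,0],[0,0,0]],[[0,0,0],[0,0,0]],[[0,0,0],[0,0,0]]]' 85
python3 - <<'E'
from h import *
o,c,P=look(lids=[(.051,(.444,-.373))]); print(o["eef_pos"])
E
```

```text
clock: 26.52
eef_pos: [0.4438, -0.3715, 0.2212]
tool_rot: [0.0, 1.0, 0.001, -0.001]
ft_force: [0.1, -0.5, -0.3]
grip_width: 0.0846
grasp_force: 0.0
lid 0.051 [254. 184.] xy mm [ 443.9 -373.4] r 19.5 centroid [ 443.7 -373.5]
dark [411. 256.] [array([ 551.4, -166.9]), array([35.5, 65.4]), np.float64(43.7)]
[ 0.44379244 -0.3715177   0.22118649]
```

```bash
python3 -m creep '[[[0,-2,25],[0,0,0]],[[0,0,50],[0,0,0]],[[0,0,55],[0,0,0]],[[0,0,45],[0,0,0]],[[0,0,20],[0,0,0]],[[0,0,9],[0,0,0]],[[0,0,0],[0,0,0]],[[0,0,0],[0,0,0]]]'
python3 -m creep '[[[0,0,0],[0,0,0]],[[0,0,0],[0,0,0]],[[0,0,0],[0,0,0]],[[0,0,0],[0,0,0]],[[0,0,0],[0,0,0]],[[0,0,0],[0,0,0]],[[0,0,0],[0,0,0]],[[0,0,0],[0,0,0]]]' 0
python3 -m creep '[[[0,0,-20],[0,0,0]],[[0,0,-45],[0,0,0]],[[0,0,-50],[0,0,0]],[[0,0,-50],[0,0,0]],[[0,0,-40],[0,0,0]],[[0,40,0],[0,0,0]],[[-2,48,0],[0,0,0]],[[-2,50,0],[0,0,0]],[[-2,50,0],[0,0,0]],[[-2,50,0],[0,0,0]],[[-2,50,0],[0,0,0]],[[0,50,0],[0,0,0]]]'
```

```text
clock: 27.58
eef_pos: [0.4455, -0.3749, 0.0203]
tool_rot: [0.0, 1.0, -0.001, 0.001]
ft_force: [-0.3, -1.1, -0.1]
grip_width: 0.0848
grasp_force: 0.0
clock: 28.58
eef_pos: [0.445, -0.3749, 0.0197]
tool_rot: [0.0, 1.0, -0.001, 0.001]
ft_force: [-1.0, 0.1, 5.4]
grip_width: 0.0402
grasp_force: 61.1
clock: 30.08
eef_pos: [0.4542, -0.0349, 0.2232]
tool_rot: [0.001, 1.0, 0.0, -0.0]
ft_force: [-0.8, 0.5, -2.3]
grip_width: 0.0401
grasp_force: 60.9
```

```bash
python3 -m creep '[[[0,50,0],[0,0,0]],[[0,50,0],[0,0,0]],[[0,35,0],[0,0,0]],[[0,0,30],[0,0,0]],[[0,0,50],[0,0,0]],[[0,0,50],[0,0,0]],[[0,0,40],[0,0,0]],[[0,0,15],[0,0,0]],[[0,0,3],[0,0,0]],[[0,0,0],[0,0,0]],[[0,0,0],[0,0,0]]]'
```

```text
clock: 31.45
eef_pos: [0.4557, 0.0987, 0.0368]
tool_rot: [0.0, 1.0, 0.0, 0.001]
ft_force: [0.4, -0.6, -1.4]
grip_width: 0.0404
grasp_force: 60.9
```

```bash
python3 -m creep '[[[1,0,5],[0,0,0]],[[0,0,4],[0,0,0]],[[0,0,1.5],[0,0,0]],[[0,0,0],[0,0,0]],[[0,0,0],[0,0,0]]]'
python3 -m creep '[[[0,0,0],[0,0,0]],[[0,0,0],[0,0,0]],[[0,0,0],[0,0,0]],[[0,0,0],[0,0,0]],[[0,0,-20],[0,0,0]],[[0,0,-45],[0,0,0]],[[0,0,-50],[0,0,0]],[[0,0,-50],[0,0,0]],[[0,0,-40],[0,0,0]],[[0,0,0],[0,0,0]],[[0,0,0],[0,0,0]]]' 72
python3 - <<'E'
from h import *
o,c,P=look(lids=[(.057,(.455,.098)),(.042,(.455,.203)),(.072,(.455,-.008)),(.087,(.468,-.109))],save="pics/w5.png")
E
```

```text
clock: 32.08
eef_pos: [0.4539, 0.0986, 0.0253]
tool_rot: [0.0, 1.0, 0.0, 0.0]
ft_force: [-0.7, -0.5, -1.3]
grip_width: 0.0404
grasp_force: 61.1
clock: 33.45
eef_pos: [0.4534, 0.0985, 0.2297]
tool_rot: [0.0, 1.0, -0.0, -0.0]
ft_force: [-0.4, 0.0, -0.3]
grip_width: 0.0715
grasp_force: 0.0
lid 0.057 [256. 182.] xy mm [453.   98.8] r 19.7 centroid [452.8  98.9]
lid 0.042 [350. 180.] xy mm [453.1 203.1] r 15.9 centroid [453.1 203.4]
lid 0.072 [153. 187.] xy mm [454.9  -6.1] r 23.8 centroid [454.3  -6.4]
lid 0.087 [ 46. 204.] xy mm [ 468.9 -107.1] r 28.6 centroid [ 467.9 -107.6]
dark [256. 170.] [array([453.4,  98.1]), array([93.8, 93.3]), np.float64(2.8)]
dark [340. 172.] [array([454.6, 202.6]), array([95.3, 94.6]), np.float64(2.7)]
dark [177. 168.] [array([456. ,  -7.1]), array([93.6, 93.9]), np.float64(2.9)]
dark [ 97. 176.] [array([ 467.4, -108.5]), array([94.8, 95.7]), np.float64(2.8)]
```

View pics/w5.png

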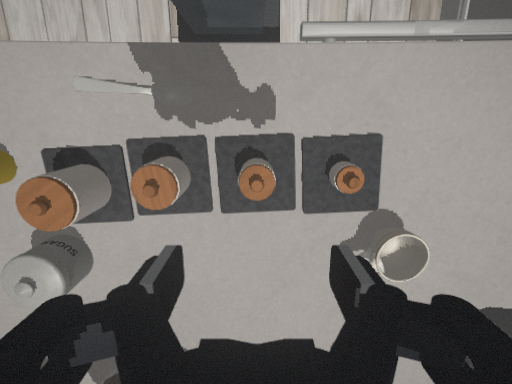

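All four stand upright within 2 mm of the coaster centres, with XL (46,204) at the tin's end and S (350,180) at the cup's end. The tin and cup haven't moved.

```bash
python3 -c "
from workcell import workorder
print(workorder.job_done())"
```

```text
the job is handed in; nothing more can be done
None
```

The four white canisters stand upright on the coasters, largest at the sugar tin's end and smallest at the cup's end, each within about 2 mm of centre by the wrist camera; the job is handed in at about 33 s of the 120 s, and no verdict came back.

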